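Pull-test the gas manifold's plugs and tag the failed port

TASK

Pull-test both round plugs of the gas manifold, straight along their leaning axes, with about 12 N (never more than 20 N on a held plug): a held plug gives only a few millimetres, so keep the pull on it for a good half second and let it go home; the one that is not held slides out, so draw it right out to its stop and leave it standing out. When both have been tested, take the tag from its stand, hook it over the manifold's rail and bring it along to the mark of the port that failed, so that nobody uses it. Leave the other things on the bench alone.

Things in the scene. Friction and masses are not known exactly. Their poses are not given: they have to be found in the camera images.
- manifold: Fixed gas manifold, 345 mm wide (y), 100 deep. Origin on the table under its middle; x to its back, z up. Leaning aluminium bar with 3 ports 95 mm apart along y at x = -20 mm: two hold plugs, one a flush slotted screw. Steel rail, 10 mm thick, along y between bends at y = +-154 mm, centre line x = -3 mm, z = 190 mm; it obstructs a gripper pointing straight down on the plugs.
- port_a: Port that holds plug_a, any of the three places. Origin: middle of its mouth in the bar's face, 85 mm above the table; x and y as the manifold's. The axis out of the face leans 30 degrees to -x: (-0.5, 0, 0.866). The rail's centre line passes at x = +17 mm, z = +105 mm, with this port's mark (dark groove 4 mm wide) at y = 0.
- port_b: Port that holds plug_b, any of the three places. Origin: middle of its mouth in the bar's face, 85 mm above the table; x and y as the manifold's. The axis out of the face leans 30 degrees to -x: (-0.5, 0, 0.866). The rail's centre line passes at x = +17 mm, z = +105 mm, with this port's mark (dark groove 4 mm wide) at y = 0.
- plug_a_head (a point): Middle of the plug's grip: on its axis, 26 mm out from the face along (-0.5, 0, 0.866) of its port's frame when home; moves with the plug. Steel fluted round grip 21 mm across, from 4 to 34 mm out from the face, with a 25 mm rim from 34 to 38 mm. It does not turn.
- plug_b_head (a point): Middle of the plug's grip: on its axis, 26 mm out from the face along (-0.5, 0, 0.866) of its port's frame when home; moves with the plug. Steel fluted round grip 21 mm across, from 4 to 34 mm out from the face, with a 25 mm rim from 34 to 38 mm. It does not turn.
- plug_a (a joint): Slide of plug_a along its axis, m: 0 home, growing outward. Which plug is held cannot be seen. A held plug has a spring lock: home up to 2 N, then 1 mm out per further 2.5 N (12 N: 4 mm), back home when let go. One that is not held slides out with about 3 N of seal drag to its stop at 14 mm and stays where left.
- plug_b (a joint): Slide of plug_b along its axis, m: 0 home, growing outward. Which plug is held cannot be seen. A held plug has a spring lock: home up to 2 N, then 1 mm out per further 2.5 N (12 N: 4 mm), back home when let go. One that is not held slides out with about 3 N of seal drag to its stop at 14 mm and stays where left.
- tag: Loose white tag, about 50 g, an upside-down U that straddles a 10 mm bar; 44 mm wide (y). Origin: centre of the bar it hangs on; z up, +x to its shorter leg (the manifold's back). Legs 3 mm thick, 18 mm between them, reaching 68 mm (front) and 48 mm (rear) below the origin. On top a grip tab 10 (x) by 24 (y) mm, from 9 to 46 mm above the origin.
- tag_grip (a point): Middle of the tag's grip tab, 30 mm above the tag's origin.
- tag_stand: Fixed stand, base 75x125x10 mm, with a bent steel bar 10 mm thick along its y, 100 mm wide, centre line 130 mm above the table; the tag hangs on it at the start, axes alike. Origin on the table under its middle.
- screwdriver: Bystander: red-handled screwdriver, 141 mm long; origin on its underside.
- tally_counter: Bystander: grey hand counter, 51x50x42 mm; origin on its underside.
- fuse_box: Bystander: small orange box, 28x36x16 mm; origin on its underside.
- hex_key: Bystander: black hex key, 75 mm; origin on its underside.
- gas_valve: Bystander: small brass needle valve, 18x74x39 mm; origin on its underside.
- usb_key: Bystander: black memory key, 56x18x10 mm; origin on its underside.

How it is judged:
By the outcome, as a careful person would: the job done as asked, in the order asked, and still so for the second after the job is handed in, with the robot touching nothing.
It also fails if it takes over 64 s, if anything falls off the work surface, if the arm or the gripper's body presses on something with over 40 N, if the wrist force passes 120 N, or if a joint passes its speed limit or range.

ROBOT

A 6-joint arm with a two-finger parallel gripper is mounted at the origin on a cart in front of the work surface, level with it; the furniture and walls round the work are solid. World frame = base frame: x ahead of the robot, y to its left, z up, the work surface at z = 0. Lengths are in mm, angles in rad, forces in N, time in s.
With the tool pointing down it reaches from about 300 to 775 mm from the base axis. Payload 14.6 kg.
Tool frame: the origin (TCP) lies midway between the tips of the shut fingers; the grasp point (between the pads) lies 19 mm behind it; z points along the fingers, y is the line along which they close (so a half turn about z gives the same grasp; the last joint's range is limited). The gripper opens to 94 mm and grips with 3 to 60 N. Pads are 16 mm wide; open, the fingers measure 119 mm over their backs; the gripper's body (75 mm by 177 mm) begins 78 mm behind the grasp point.
Start: joints at [-1.411, 0.3, 1.521, -0, 1.321, -0.067], TCP at [123.667, -535.906, 205.446] pointing down, gripper open.
Joint ranges: [-3.03, 3.03], [-0.79, 2.21], [0.23, 2.52], [-1.04, 4.18], [0, 3.07], [-2.55, 2.55]. Speed limits (rad/s): [2.22, 2.22, 2.57, 3.14, 3.14, 3.14].

INTERFACE

Orientations are given as [roll, pitch, yaw] about the fixed x, y, z axes, in that order (R = Rz(yaw) Ry(pitch) Rx(roll)).
In Python, from cell import manip gives the robot as it stands.
- The arm moves only by the shell command python3 -m creep 'ROWS' [OPENING] [FORCE]. ROWS is text: rows parted by semicolons, each of 6 numbers parted by spaces: the shift along the tool's x, y, z normalised to -1 to 1, where 1 is 4 cm, then the turn, a rotation vector about the tool's x, y, z normalised to -1 to 1, where 1 is pi rad. In form: dx dy dz ax ay az; .... A call has 1 to 20 rows; each row shifts and turns the commanded pose from where the row before left it, along the tool's axes as they then stand; what a row does not reach is not made up. A row lasts 1/8 s, in which the tool goes at most 62.5 mm and 10.7 degrees, less where a joint would pass 70% of its speed; a pose out of reach is approached as far as the arm can. A call with a number of a shift or a turn outside -1 to 1 is refused whole. A call with a gripper value outside its range is refused whole. OPENING is the closure, from 0 (fully open) to 1 (shut), set as the call begins (- or left out, the last holds). The fingers move at their own pace and stop on an object; FORCE is the grip in N (left out, the last holds). Time passes only in rows, so rows that do not move let the fingers close. It gives the time, the measured TCP pose, the force, the opening and the grip force at its end, in the units of the state.
- manip.read_state(): the state, without advancing time (a new reading comes with each control period).
- manip.camera(name): name is "scene" or "top"; returns a dict with "color" (384x512x3 uint8, red, green, blue), "range_z" (384x512 float32, mm along the optical axis (not along the pixel's ray), 0 where there is no reading), "camera_matrix" (3x3 intrinsics, pixels), "k1" (the pictures are not rectified: a ray, as slopes to the right and down, at radius r is drawn at 1 + k1 r^2 times it, then the intrinsics apply), "T" (4x4, takes a point from camera to world coordinates). Camera axes: x right, y down, z forward; pixel columns grow to the right and rows downward; lengths in mm; the calibration is good to about 2 mm. A picture is of the moment at which its call begins.
- manip.sign_off(): hands the job in; it is judged then, once.
The state is a dict: "clock": time; "joints": joint angles; "qd": joint speeds; "effort": joint torques, N m; "eef_pos": TCP position; "eef_rot": TCP orientation; "wrist_force": force on the tool from outside, world axes, zero at the start; "moment": the same for the moment, N m; "finger_gap": finger opening in mm; "finger_force": force on a finger pad.
Only numpy, scipy, OpenCV 4.12 (cv2) and the standard library are available. Lean on these libraries where they do the work, as an engineer would, in place of code of your own. Each camera call takes 0.05 s, during which the arm holds its last target. There are 200 camera calls.

## Working session

There is one attempt and no reset: what is moved stays moved. The work goes in short steps, Python scripts to look and compute and a shell command to move; the robot and the scene stay as the last step left them, time stands still between calls to the robot, and variables do not carry over. Pictures are saved under pics/ and viewed, at most 10 in all, crops included, and the job is handed in when it is done.

```bash
mkdir -p pics; cat > h.py <<'E'
import numpy as np, cv2, pickle
from cell import manip
def snap(tag):
    out={}
    for n in("scene","top"):
        c=manip.camera(n); out[n]=c
        cv2.imwrite(f"pics/{tag}_{n}.png",c["color"][:,:,::-1])
    pickle.dump(out,open(f"{tag}.pkl","wb")); return out
def pt(c,u,v,z=None,win=1):
    """pixel -> world, by range (median of window) """
    K=c["camera_matrix"];k=c["k1"]
    d=np.array([(u-K[0,2])/K[0,0],(v-K[1,2])/K[1,1]]);s=d.copy()
    for _ in range(20): s=d/(1+k*(s@s))
    T=c["T"]
    ray=T[:3,:3]@np.array([s[0],s[1],1]);o=T[:3,3]
    if z is not None: return o+ray*(z-o[2])/ray[2]
    w=c["range_z"][int(v)-win:int(v)+win+1,int(u)-win:int(u)+win+1];w=w[w>0]
    return o+ray*np.median(w)
def cloud(c):
    K=c["camera_matrix"];k=c["k1"]
    v,u=np.mgrid[:384,:512]
    d=np.stack([(u-K[0,2])/K[0,0],(v-K[1,2])/K[1,1]],-1);s=d.copy()
    for _ in range(20): s=d/(1+k*(s**2).sum(-1,keepdims=True))
    r=c["range_z"]
    P=np.concatenate([s,np.ones_like(s[...,:1])],-1)*r[...,None]
    W=P@c["T"][:3,:3].T+c["T"][:3,3]; W[r<=0]=np.nan
    return W
E
python3 - <<'E'
from h import *
o=snap("a")
for n in o: print(n,o[n]["camera_matrix"],o[n]["k1"],np.round(o[n]["T"],3))
print(manip.read_state())
a=np.hstack([cv2.resize(o[n]["color"],None,fx=1,fy=1) for n in o])[:,:,::-1]
E
```

```text
scene [[375.68786305   0.         248.5997361 ]
 [  0.         375.68786305 194.10141607]
 [  0.           0.           1.        ]] -0.09356271594005545 [[-8.26000e-01 -3.48000e-01  4.43000e-01  9.01820e+01]
 [-5.64000e-01  5.02000e-01 -6.56000e-01  5.68471e+02]
 [ 6.00000e-03 -7.92000e-01 -6.11000e-01  6.79304e+02]
 [ 0.00000e+00  0.00000e+00  0.00000e+00  1.00000e+00]]
top [[360.17789129   0.         252.53738253]
 [  0.         360.17789129 187.75104222]
 [  0.           0.           1.        ]] -0.01625583808460288 [[ 1.300000e-02 -9.840000e-01  1.770000e-01  3.205280e+02]
 [-1.000000e+00 -1.300000e-02 -2.000000e-03 -2.102800e+01]
 [ 4.000000e-03 -1.770000e-01 -9.840000e-01  1.243956e+03]
 [ 0.000000e+00  0.000000e+00  0.000000e+00  1.000000e+00]]
{'clock': 0.1, 'joints': array([-1.41062634e+00,  3.00447930e-01,  1.52149776e+00, -9.38172608e-06,
        1.32069318e+00, -6.65920549e-02]), 'qd': array([ 2.97885508e-04, -2.92412648e-03, -4.78464053e-04, -2.25565423e-05,
        3.80082296e-04, -4.41759400e-04]), 'effort': array([ 3.93171149e-04, -5.32645512e+01, -3.53283048e+01,  7.09201279e-02,
        2.35098257e-02, -4.34110621e-05]), 'eef_pos': array([ 123.61586297, -535.69626334,  204.93428374]), 'eef_rot': array([-3.14054816e+00, -6.05505816e-05,  2.26764334e-01]), 'wrist_force': array([-0.1076263 ,  0.16068205,  0.27093386]), 'moment': array([ 0.03858722, -0.02863364,  0.06534868]), 'finger_force': 0.0, 'finger_gap': 93.69172921212991}
```

View pics/a_scene.png

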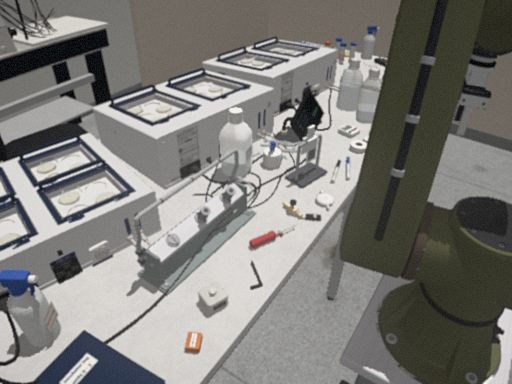

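View pics/a_top.png

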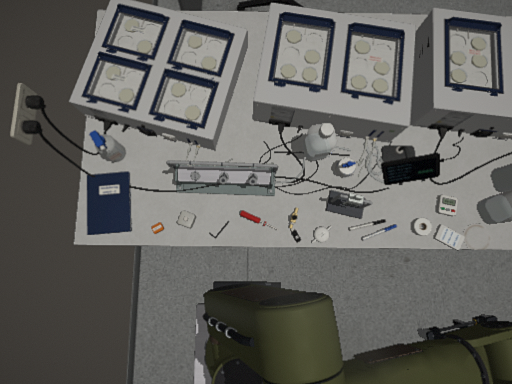

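The scene picture shows the manifold with its slotted screw at (174,240) and plugs at (204,213) and (230,192). The tag is on its stand at about (305,155). In the top view the screw is at (196,177), the plugs at (224,178) and (252,178), and the stand at (347,203). Next I'll look at enlarged crops.

```bash
python3 - <<'E'
from h import *
o=pickle.load(open("a.pkl","rb"))
s=o["scene"]["color"][:,:,::-1];t=o["top"]["color"][:,:,::-1]
A=cv2.resize(s[125:295,125:335],None,fx=3.8,fy=3.5,interpolation=3)[:595]
cv2.imwrite("pics/c1.png",A)
B=cv2.resize(t[150:220,160:290],None,fx=6,fy=4.2,interpolation=3)
C=cv2.resize(t[180:225,315:380],None,fx=6,fy=6,interpolation=3)
img=np.zeros((570,780,3),np.uint8);img[:B.shape[0],:B.shape[1]]=B;img[294:294+270,:390]=C
D=cv2.resize(s[125:190,275:340],None,fx=4.15,fy=4.15,interpolation=3);img[294:294+269,400:400+269]=D[:269,:269]
cv2.imwrite("pics/c2.png",img)
for n,b in(("scene",(130,310,130,280)),("top",(160,285,155,200)),("top",(320,375,185,220))):
    W=cloud(o[n])[b[2]:b[3],b[0]:b[1]].reshape(-1,3)
    for lo,hi in((60,80),(80,100),(100,120),(120,128),(128,140),(140,160),(160,176),(176,184),(184,200),(200,230)):
        m=(W[:,2]>lo)&(W[:,2]<hi)
        if m.sum()>3: print(n,b,lo,hi,m.sum(),W[m].mean(0).round(0),W[m].min(0).round(0),W[m].max(0).round(0))
E
```

```text
scene (130, 310, 130, 280) 60 80 1797 [649. -18.  72.] [ 478. -510.   60.] [954. 242.  80.]
scene (130, 310, 130, 280) 80 100 2296 [629.  28.  89.] [ 478. -461.   80.] [943. 244. 100.]
scene (130, 310, 130, 280) 100 120 1133 [699. -63. 111.] [ 478. -352.  100.] [938. 242. 120.]
scene (130, 310, 130, 280) 120 128 424 [716. -72. 124.] [ 481. -327.  120.] [934. 242. 128.]
scene (130, 310, 130, 280) 128 140 734 [715. -64. 135.] [ 481. -341.  128.] [932. 243. 140.]
scene (130, 310, 130, 280) 140 160 1094 [730. -38. 147.] [ 485. -336.  140.] [927. 242. 160.]
scene (130, 310, 130, 280) 160 176 361 [767. -39. 168.] [ 490. -335.  160.] [924. 242. 176.]
scene (130, 310, 130, 280) 176 184 156 [764. -17. 180.] [ 573. -116.  176.] [888. 242. 184.]
scene (130, 310, 130, 280) 184 200 782 [642.  55. 190.] [572. -96. 184.] [864. 239. 197.]
top (160, 285, 155, 200) 60 80 333 [570.  69.  76.] [540. -98.  61.] [606. 242.  80.]
top (160, 285, 155, 200) 80 100 1098 [574.  78.  90.] [541. -93.  80.] [605. 242. 100.]
top (160, 285, 155, 200) 100 120 82 [554.  39. 112.] [536. -47. 100.] [600. 234. 120.]
top 
[... 495 characters left out ...]
.   61.] [ 504. -293.   79.]
top (320, 375, 185, 220) 80 100 30 [ 483. -342.   91.] [ 475. -395.   82.] [ 503. -292.  100.]
top (320, 375, 185, 220) 100 120 28 [ 484. -342.  111.] [ 476. -394.  102.] [ 505. -293.  120.]
top (320, 375, 185, 220) 120 128 17 [ 486. -340.  124.] [ 475. -400.  120.] [ 506. -294.  128.]
top (320, 375, 185, 220) 128 140 105 [ 490. -342.  135.] [ 476. -393.  129.] [ 507. -294.  140.]
top (320, 375, 185, 220) 140 160 44 [ 487. -340.  145.] [ 476. -366.  140.] [ 504. -321.  160.]
top (320, 375, 185, 220) 160 176 23 [ 490. -343.  172.] [ 484. -357.  161.] [ 498. -332.  176.]
top (320, 375, 185, 220) 176 184 13 [ 490. -342.  178.] [ 486. -352.  176.] [ 495. -331.  181.]
```

View pics/c1.png

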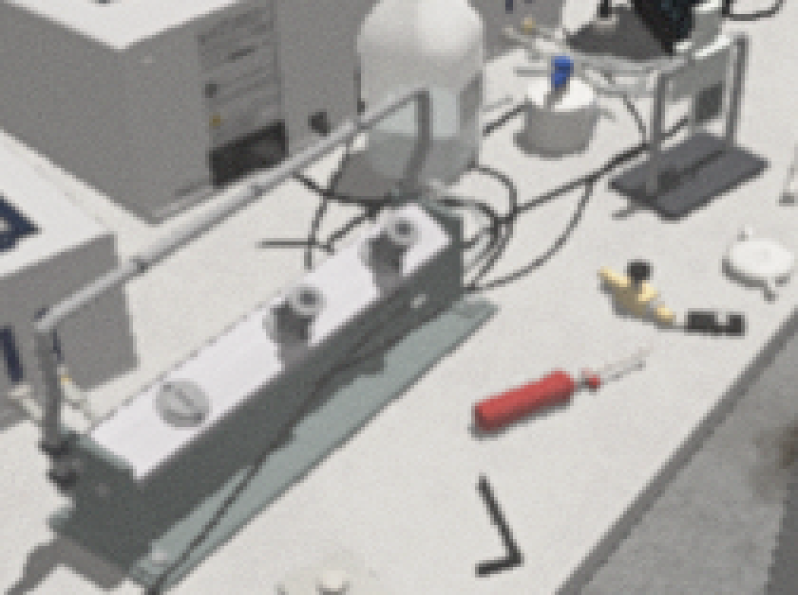

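View pics/c2.png

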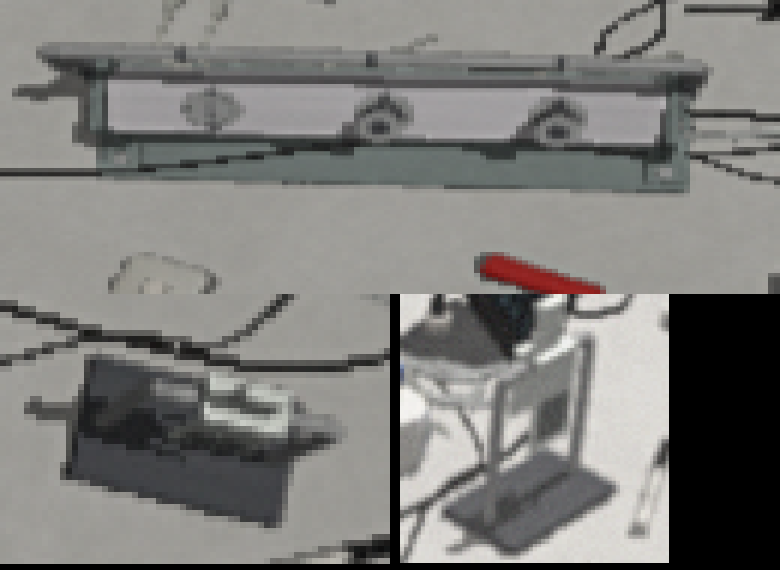

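The crops show the rail marks at top pixels (190,162), (222,164) and (253,165). The plugs sit in the middle and −y ports, with the screw in the +y port. The tag hangs on the yawed stand with its tab at the bar's middle. Now I'll measure from both views.

```bash
python3 - <<'E'
from h import *
o=pickle.load(open("a.pkl","rb"))
def line(P):
    c=np.median(P,0)
    for _ in range(4):
        u,s,v=np.linalg.svd(P-c);d=v[0]
        r=np.linalg.norm((P-c)-np.outer((P-c)@d,d),axis=1);P=P[r<max(4,2*np.median(r))];c=P.mean(0)
    return c,d*np.sign(d[1]),len(P)
# rail silhouettes midlines: per column in top; per row/col in scene
def mids(n,box,lo,hi,ylim,zc,xl):
    c=o[n];W=cloud(c);out=[]
    m=(W[...,2]>lo)&(W[...,2]<hi)&(W[...,1]>ylim[0])&(W[...,1]<ylim[1])&(W[...,0]>xl[0])&(W[...,0]<xl[1])
    for u in range(box[0],box[1]):
        v=np.where(m[:,u])[0]
        if len(v)>=2 and np.ptp(v)<12: out.append((u,v.mean()))
    return c,out
def rays(c,uv):
    return [(pt(c,u,v,z=0),c["T"][:3,3]) for u,v in uv]
for name,lo,hi,ylim,xl,zn in(("rail",180,205,(-80,225),(560,610),190),("bar",122,142,(-390,-290),(460,530),130)):
    L={}
    for n in("top","scene"):
        c,uv=mids(n,(0,512),lo,hi,ylim,zn,xl)
        P=np.array([pt(c,u,v,z=zn) for u,v in uv])
        if len(P)<5: print(name,n,len(P));continue
        cc,d,k=line(P); L[n]=(cc,d)
        print(name,n,k,"centre",cc.round(1),"dir",d.round(4),"yaw",np.degrees(np.arctan2(-d[0],d[1])).round(2),"x at y0:",(cc[0]+(( 71 if name=="rail" else -342)-cc[1])*d[0]/d[1]).round(1))
c=o["top"]
for u,v in((190.2,163),(222,164.2),(253.5,165.2)): print("mark",pt(c,u,v,z=193).round(1))
for z in(118,):
  for u,v in((160+381/6,150+128/4.2),(160+557/6,150+132/4.2)): print("plug top",pt(c,u,v,z=z).round(1))
s=o["scene"]
for u,v in((125+310/3.8,125+300/3.5),(125+403/3.8,125+230/3.5)): print("plug scene",pt(s,u,v,z=118).round(1), pt(s,u,v).round(1))
# tag
W=cloud(c)[185:225,320:375].reshape(-1,3);m=W[:,2]>172;P=W[m];print("tab",P.round(0)[:40:2].tolist(),P.mean(0))
W=cloud(s)[125:190,280:335].reshape(-1,3);m=(W[:,2]>145)&(W[:,2]<185)&(abs(W[:,0]-488)<30)&(abs(W[:,1]+342)<40);P=W[m];print(len(P))
if len(P): print(P.mean(0),P.min(0),P.max(0))
# stand base rect
W=cloud(c)[180:225,310:385].reshape(-1,3);m=(abs(W[:,2]-10)<5)&(abs(W[:,0]-490)<80);P=W[m][:,:2].astype(np.float32)
col=c["color"][180:225,310:385].reshape(-1,3).astype(int);P=W[m&(col.max(1)<100)][:,:2].astype(np.float32);print(cv2.minAreaRect(P))
# bar-face normal and table check
W=cloud(c)[165:190,170:275].reshape(-1,3)
E
```

```text
rail top 101 centre [583.9  73.1 190. ] dir [ 0.0236  0.9997 -0.    ] yaw -1.35 x at y0: 583.8
rail scene 93 centre [581.3  80.4 190. ] dir [ 0.0268  0.9996 -0.    ] yaw -1.54 x at y0: 581.0
bar top 25 centre [ 492.6 -338.9  130. ] dir [0.2073 0.9783 0.    ] yaw -11.96 x at y0: 491.9
bar scene 15 centre [ 485.2 -336.5  130. ] dir [0.2557 0.9667 0.    ] yaw -14.82 x at y0: 483.8
mark [582.6 165.2 193. ]
mark [580.2  69.7 193. ]
mark [578.4 -24.8 193. ]
plug top [545.4  69.9 118. ]
plug top [543.6 -23.6 118. ]
plug scene [541.8  72.8 118. ] [543.5  70.9 115.9]
plug scene [540.8 -21.3 118. ] [542.6 -23.6 115.8]
tab [[498.0, -336.0, 172.0], [495.0, -335.0, 175.0], [495.0, -341.0, 175.0], [495.0, -347.0, 175.0], [491.0, -333.0, 180.0], [491.0, -339.0, 180.0], [492.0, -346.0, 176.0], [492.0, -352.0, 178.0], [489.0, -334.0, 176.0], [489.0, -340.0, 175.0], [488.0, -345.0, 179.0], [488.0, -351.0, 180.0], [486.0, -347.0, 173.0], [486.0, -352.0, 176.0]] [ 490.86707195 -342.55753953  176.38029336]
74
[ 487.12466459 -340.11435375  162.1563033 ] [ 480.54414676 -354.74482338  145.54236761] [ 495.85240807 -330.28716452  176.91583639]
((514.2955932617188, -353.06292724609375), (279.13507080078125, 131.9540252685547), 74.73037719726562)
```

```bash
cat > g.py <<'E'
import sys,numpy as np
from scipy.spatial.transform import Rotation as R
from cell import manip
# target: x y z roll pitch yaw(deg)
s=manip.read_state();M=R.from_euler("xyz",s["eef_rot"])
if len(sys.argv)>1:
    t=np.array(list(map(float,sys.argv[1:7])));Q=R.from_euler("xyz",t[3:],degrees=True)
    d=t[:3]-s["eef_pos"]
    print("units now-axes",(M.inv().apply(d)/40).round(3),"target-axes",(Q.inv().apply(d)/40).round(3),"rot",((M.inv()*Q).as_rotvec()/np.pi).round(4))
F=s["wrist_force"]
print("t",round(s["clock"],2),"pos",s["eef_pos"].round(1),"rpy",np.degrees(s["eef_rot"]).round(2),"F",F.round(1),"Ftool",M.inv().apply(F).round(1),"gap",round(s["finger_gap"],1),"ff",round(s["finger_force"],1),"q",s["joints"].round(2))
E
python3 -m creep '0 0 -.6 0 0 0;.5 -.45 -.3 0 0 0;.825 -.75 -.1 0 0 0;.825 -.75 -.1 0 0 0;.825 -.75 0 0 0 0;.825 -.75 0 0 0 0;.825 -.75 0 0 0 0;.825 -.75 0 0 0 0;.825 -.75 0 0 0 0;.825 -.75 0 0 0 0;.825 -.75 0 0 0 0;.825 -.75 0 0 0 0;.825 -.75 0 0 0 0;.825 -.75 0 0 0 0;.825 -.75 0 0 0 0;0 0 0 0 0 0' 0.2
python3 g.py 480 -24 250 180 -30 -1.4
```

```text
clock: 2.1
eef_pos: [470.1, -35.5, 248.9]
eef_rot: [-3.141, 0.001, 0.23]
wrist_force: [0.2, -0.6, -0.8]
finger_gap: 75.2
finger_force: 0.0
units now-axes [ 0.308 -0.224 -0.029] target-axes [ 0.223 -0.295  0.096] rot [-0.0213  0.1661  0.0791]
t 2.1 pos [470.1 -35.5 248.9] rpy [-1.7997e+02  6.0000e-02  1.3180e+01] F [ 0.2 -0.6 -0.8] Ftool [0.1 0.7 0.8] gap 75.2 ff 0.0 q [-0.15  0.09  1.67  0.    1.38  1.19]
```

```bash
python3 -m creep '0 0 0 -.0053 .0415 .0198;0 0 0 -.0053 .0415 .0198;0 0 0 -.0053 .0415 .0198;0 0 0 -.0053 .0415 .0198;.22 -.3 .1 0 0 0;0 0 0 0 0 0' 0.35
python3 g.py 511 -23.5 172 180 -30 -1.4
```

```text
clock: 2.85
eef_pos: [479.1, -26.0, 250.4]
eef_rot: [3.141, -0.524, -0.027]
wrist_force: [-0.9, 0.1, -0.4]
finger_gap: 61.2
finger_force: 0.0
units now-axes [-0.293 -0.084  2.096] target-axes [-0.291 -0.081  2.096] rot [ 0.0006 -0.0002 -0.0008]
t 2.85 pos [479.1 -26.  250.4] rpy [179.97 -30.04  -1.57] F [-0.9  0.1 -0.4] Ftool [-1.  -0.  -0.1] gap 61.2 ff 0.0 q [-0.17 -0.19  2.02  0.1   0.8   1.38]
```

```bash
python3 -m creep '-.1 -.03 .7 0 0 0;-.1 -.03 .7 0 0 0;-.1 -.02 .7 0 0 0;0 0 0 0 0 0'
python3 g.py 557.7 -24.5 91 180 -30 -1.4
python3 - <<'E'
from h import *
o=snap("b")
a=cv2.resize(o["scene"]["color"][110:240,170:270,::-1],None,fx=4,fy=4,interpolation=3)
b=cv2.resize(o["top"]["color"][140:210,205:295,::-1],None,fx=4.3,fy=4.3,interpolation=3)
i=np.zeros((520,790,3),np.uint8);i[:,:400]=a;i[:301,400:787]=b;cv2.imwrite("pics/b.png",i)
E
```

```text
clock: 3.35
eef_pos: [510.3, -23.8, 169.9]
eef_rot: [-3.141, -0.52, -0.028]
wrist_force: [-0.7, 0.4, 0.3]
finger_gap: 61.2
finger_force: 0.0
units now-axes [ 0.047 -0.016  2.301] target-axes [ 0.04  -0.013  2.301] rot [ 0.0005  0.0011 -0.001 ]
t 3.35 pos [510.3 -23.8 169.9] rpy [-179.98  -29.81   -1.61] F [-0.7  0.4  0.3] Ftool [-0.4 -0.3 -0.6] gap 61.2 ff 0.0 q [-0.15 -0.01  2.06  0.11  0.58  1.37]
```

View pics/b.png

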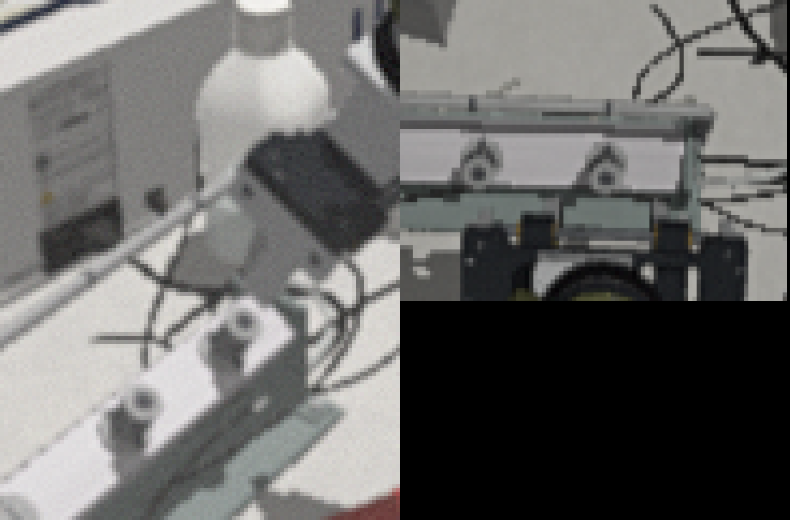

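The fingers straddle the −y plug centrally: finger tips at crop x 537 and 675, plug at 604. I'll advance along the axis.

```bash
python3 -m creep '.02 -.01 .7 0 0 0;.02 -.01 .7 0 0 0;0 0 .5 0 0 0;0 0 .2 0 0 0;0 0 .1 0 0 0;0 0 0 0 0 0'
python3 g.py 557.7 -24.5 91 180 -30 -1.4
```

```text
clock: 4.2
eef_pos: [556.7, -23.9, 97.0]
eef_rot: [-3.142, -0.525, -0.028]
wrist_force: [-0.4, -1.2, 0.6]
finger_gap: 61.3
finger_force: 0.0
units now-axes [-0.053  0.015  0.143] target-axes [-0.053  0.015  0.143] rot [ 0.0005 -0.0005 -0.0009]
t 4.2 pos [556.7 -23.9  97. ] rpy [-180.    -30.09   -1.6 ] F [-0.4 -1.2  0.6] Ftool [ 0.   1.2 -0.7] gap 61.3 ff 0.0 q [-0.13  0.21  2.01  0.14  0.4   1.35]
```

```bash
python3 -m creep '-.05 .015 .07 0 0 0;0 0 .06 0 0 0;0 0 0 0 0 0' && python3 g.py 557.7 -24.5 91 180 -30 -1.4;  python3 -m creep '0 0 0 0 0 0;0 0 0 0 0 0;0 0 0 0 0 0;0 0 0 0 0 0;0 0 0 0 0 0;0 0 0 0 0 0;0 0 0 0 0 0' 1 30; python3 g.py
```

```text
clock: 4.58
eef_pos: [557.4, -24.4, 90.7]
eef_rot: [-3.141, -0.524, -0.028]
wrist_force: [0.3, 0.4, 0.3]
finger_gap: 60.9
finger_force: 0.0
units now-axes [ 0.011  0.002 -0.002] target-axes [ 0.011  0.002 -0.002] rot [ 0.0005 -0.0002 -0.001 ]
t 4.58 pos [557.4 -24.4  90.7] rpy [-179.99  -30.03   -1.6 ] F [0.3 0.4 0.3] Ftool [ 0.4 -0.4 -0.1] gap 60.9 ff 0.0 q [-0.14  0.23  2.01  0.14  0.38  1.34]
clock: 5.45
eef_pos: [557.4, -23.9, 90.8]
eef_rot: [-3.141, -0.524, -0.028]
wrist_force: [0.3, 5.7, 0.8]
finger_gap: 23.3
finger_force: 30.0
t 5.45 pos [557.4 -23.9  90.8] rpy [-179.96  -30.04   -1.58] F [0.3 5.7 0.8] Ftool [ 0.5 -5.7 -0.6] gap 23.3 ff 30.0 q [-0.13  0.23  2.01  0.15  0.38  1.34]
```

```bash
python3 -m creep '0 -.012 0 0 0 0;0 0 0 0 0 0' - 40; python3 g.py; python3 -m creep '0 0 -.03 0 0 0;0 0 -.03 0 0 0;0 0 0 0 0 0'; python3 g.py
```

```text
clock: 5.7
eef_pos: [557.4, -23.8, 90.8]
eef_rot: [-3.141, -0.524, -0.028]
wrist_force: [-0.5, 3.8, 0.8]
finger_gap: 22.4
finger_force: 40.0
t 5.7 pos [557.4 -23.8  90.8] rpy [-179.98  -30.05   -1.6 ] F [-0.5  3.8  0.8] Ftool [-0.1 -3.8 -1. ] gap 22.4 ff 40.0 q [-0.13  0.23  2.01  0.14  0.38  1.35]
clock: 6.08
eef_pos: [556.2, -23.8, 92.9]
eef_rot: [-3.141, -0.524, -0.028]
wrist_force: [0.4, 4.2, 0.5]
finger_gap: 22.6
finger_force: 40.0
t 6.08 pos [556.2 -23.8  92.9] rpy [-179.98  -30.04   -1.6 ] F [0.4 4.2 0.5] Ftool [ 0.5 -4.2 -0.3] gap 22.6 ff 40.0 q [-0.13  0.22  2.02  0.14  0.39  1.35]
```

```bash
python3 -m creep '0 0 -.03 0 0 0;0 0 -.03 0 0 0'; python3 g.py; python3 -m creep '0 0 -.03 0 0 0;0 0 -.03 0 0 0'; python3 g.py;python3 - <<'E'
from h import *
o=snap("d")
a=cv2.resize(o["scene"]["color"][110:240,170:300,::-1],None,fx=4,fy=4,interpolation=3)
cv2.imwrite("pics/d.png",a)
E
```

```text
clock: 6.32
eef_pos: [555.0, -23.8, 94.9]
eef_rot: [-3.141, -0.524, -0.028]
wrist_force: [4.2, 4.9, -2.5]
finger_gap: 22.8
finger_force: 40.0
t 6.33 pos [555.  -23.8  94.9] rpy [-179.98  -30.04   -1.6 ] F [ 4.2  4.9 -2.5] Ftool [ 2.3 -5.   4.2] gap 22.8 ff 40.0 q [-0.14  0.21  2.02  0.14  0.39  1.35]
clock: 6.58
eef_pos: [553.8, -23.8, 97.0]
eef_rot: [-3.141, -0.524, -0.028]
wrist_force: [2.7, 5.2, -1.9]
finger_gap: 23.1
finger_force: 40.0
t 6.58 pos [553.8 -23.8  97. ] rpy [-179.98  -30.04   -1.6 ] F [ 2.7  5.2 -1.9] Ftool [ 1.3 -5.3  3. ] gap 23.1 ff 40.0 q [-0.14  0.21  2.02  0.14  0.4   1.35]
```

View pics/d.png

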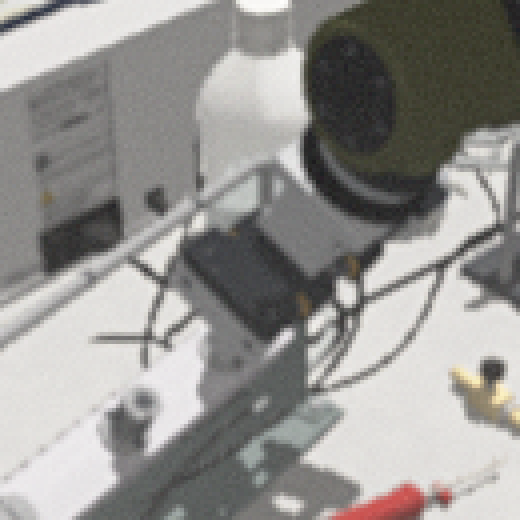

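This plug slides with about 3 N, well below what the spring lock would give. I'll keep drawing it out to the stop.

```bash
python3 -m creep '0 0 -.03 0 0 0;0 0 -.03 0 0 0;0 0 -.03 0 0 0;0 0 -.03 0 0 0'; python3 g.py; python3 -m creep '0 0 -.02 0 0 0;0 0 -.02 0 0 0'; python3 g.py; 
```

```text
clock: 7.18
eef_pos: [551.4, -23.7, 101.1]
eef_rot: [-3.141, -0.524, -0.028]
wrist_force: [3.2, 4.7, -2.2]
finger_gap: 23.1
finger_force: 40.0
t 7.17 pos [551.4 -23.7 101.1] rpy [-179.98  -30.04   -1.6 ] F [ 3.2  4.7 -2.2] Ftool [ 1.5 -4.8  3.5] gap 23.1 ff 40.0 q [-0.14  0.19  2.02  0.14  0.41  1.35]
clock: 7.42
eef_pos: [550.6, -23.7, 102.5]
eef_rot: [-3.141, -0.524, -0.028]
wrist_force: [3.2, 5.0, -2.6]
finger_gap: 22.7
finger_force: 40.0
t 7.42 pos [550.6 -23.7 102.5] rpy [-179.98  -30.04   -1.6 ] F [ 3.2  5.  -2.6] Ftool [ 1.4 -5.1  3.8] gap 22.7 ff 40.0 q [-0.14  0.19  2.02  0.14  0.41  1.35]
```

```bash
python3 -m creep '0 0 -.02 0 0 0;0 0 -.01 0 0 0;0 0 0 0 0 0'; python3 g.py; python3 -m creep '0 0 -.02 0 0 0;0 0 -.01 0 0 0;0 0 0 0 0 0'; python3 g.py; 
```

```text
clock: 7.8
eef_pos: [550.1, -23.7, 103.1]
eef_rot: [-3.141, -0.524, -0.028]
wrist_force: [12.2, 4.8, -11.4]
finger_gap: 22.6
finger_force: 40.0
t 7.8 pos [550.1 -23.7 103.1] rpy [-179.98  -30.03   -1.61] F [ 12.2   4.8 -11.4] Ftool [ 4.8 -5.1 15.9] gap 22.6 ff 40.0 q [-0.14  0.19  2.02  0.14  0.41  1.35]
clock: 8.18
eef_pos: [549.8, -23.7, 103.4]
eef_rot: [-3.141, -0.524, -0.028]
wrist_force: [29.1, 5.0, -29.6]
finger_gap: 22.9
finger_force: 40.0
t 8.18 pos [549.8 -23.7 103.4] rpy [-179.98  -30.01   -1.62] F [ 29.1   5.  -29.6] Ftool [10.2 -5.8 40.1] gap 22.9 ff 40.0 q [-0.14  0.19  2.02  0.14  0.41  1.35]
```

It is at its stop, after 14 mm of travel and with the force rising to 40 N. I'll ease off, release and back out.

```bash
python3 -m creep '0 0 .012 0 0 0;0 0 .012 0 0 0;0 0 0 0 0 0'; python3 g.py; python3 -m creep '0 0 0 0 0 0;0 0 0 0 0 0;0 0 0 0 0 0;0 0 0 0 0 0;0 0 0 0 0 0' 0.35; python3 -m creep '0 0 -.3 0 0 0;0 0 -.6 0 0 0;0 0 -.7 0 0 0;0 0 -.3 0 0 0;0 0 0 0 0 0' ; python3 g.py 512.7 71.7 172 180 -30 -1.4
```

```text
clock: 8.55
eef_pos: [550.1, -23.7, 103.1]
eef_rot: [-3.141, -0.524, -0.028]
wrist_force: [15.9, 4.2, -15.3]
finger_gap: 22.7
finger_force: 40.0
t 8.55 pos [550.1 -23.7 103.1] rpy [-179.98  -30.02   -1.61] F [ 15.9   4.2 -15.3] Ftool [ 6.  -4.6 21.2] gap 22.7 ff 40.0 q [-0.14  0.19  2.02  0.14  0.41  1.35]
clock: 9.18
eef_pos: [549.9, -23.8, 103.9]
eef_rot: [-3.141, -0.524, -0.028]
wrist_force: [-0.6, -0.1, -0.3]
finger_gap: 61.1
finger_force: 0.0
clock: 9.8
eef_pos: [512.0, -22.7, 170.4]
eef_rot: [3.142, -0.526, -0.028]
wrist_force: [0.9, 0.0, -0.3]
finger_gap: 61.2
finger_force: 0.0
units now-axes [-0.021 -2.36  -0.059] target-axes [-0.014 -2.36  -0.055] rot [ 0.0006 -0.0008 -0.001 ]
t 9.8 pos [512.  -22.7 170.4] rpy [180.   -30.14  -1.6 ] F [ 0.9  0.  -0.3] Ftool [ 0.6 -0.1  0.7] gap 61.2 ff 0.0 q [-0.15 -0.01  2.06  0.11  0.58  1.37]
```

```bash
python3 -m creep '0 -.8 0 0 0 0;0 -.9 0 0 0 0;0 -.66 0 0 0 0;0 0 0 0 0 0'; python3 g.py 559.7 71.2 90.8 180 -30 -1.5
python3 - <<'E'
from h import *
o=snap("e")
W=cloud(o["top"])
for u0,n in((214,"mid"),(242,"right")):
    P=W[160:200,u0:u0+22].reshape(-1,3);P=P[(P[:,2]>98)&(P[:,2]<150)&(P[:,0]<570)&(P[:,0]>515)];print(n,len(P),np.median(P[P[:,2]>np.percentile(P[:,2],60)],0).round(1),P.max(0).round(1),P.min(0).round(1))
E
```

```text
clock: 10.3
eef_pos: [514.4, 73.0, 168.6]
eef_rot: [-3.142, -0.523, -0.025]
wrist_force: [-0.2, -0.4, 0.1]
finger_gap: 60.8
finger_force: 0.0
units now-axes [0.012 0.016 2.251] target-axes [0.01  0.015 2.251] rot [-0.0002  0.0002  0.0003]
t 10.3 pos [514.4  73.  168.6] rpy [-180.    -29.96   -1.45] F [-0.2 -0.4  0.1] Ftool [-0.1  0.4 -0.1] gap 60.8 ff 0.0 q [ 0.1   0.02  2.03 -0.12  0.58  1.78]
mid 56 [552.5  72.9 122.1] [566.1  84.2 126.6] [538.4  61.7 104.9]
right 60 [542.1 -24.  133.9] [562.9 -11.2 140. ] [529.9 -33.7 105.7]
```

```bash
python3 -m creep '.01 .015 .7 0 0 0;0 0 .7 0 0 0;0 0 .5 0 0 0;0 0 .2 0 0 0;0 0 .1 0 0 0;0 0 .05 0 0 0;0 0 0 0 0 0';python3 g.py 559.7 71.2 90.8 180 -30 -1.5;  python3 -m creep '0 0 0 0 0 0;0 0 0 0 0 0;0 0 0 0 0 0;0 0 0 0 0 0;0 0 0 0 0 0;0 0 0 0 0 0;0 0 0 0 0 0' 1 40; python3 g.py
```

```text
clock: 11.28
eef_pos: [559.9, 69.8, 92.4]
eef_rot: [-3.141, -0.525, -0.028]
wrist_force: [0.6, 0.0, 0.5]
finger_gap: 61.6
finger_force: 0.0
units now-axes [-0.025 -0.035  0.03 ] target-axes [-0.025 -0.035  0.03 ] rot [ 0.0002 -0.0004 -0.0005]
t 11.28 pos [559.9  69.8  92.4] rpy [-179.99  -30.08   -1.6 ] F [0.6 0.  0.5] Ftool [ 0.8 -0.1 -0.1] gap 61.6 ff 0.0 q [ 0.09  0.24  1.99 -0.15  0.39  1.81]
clock: 12.15
eef_pos: [559.9, 70.9, 92.1]
eef_rot: [-3.14, -0.525, -0.027]
wrist_force: [-0.8, 11.0, 0.6]
finger_gap: 22.7
finger_force: 40.0
t 12.15 pos [559.9  70.9  92.1] rpy [-179.93  -30.08   -1.57] F [-0.8 11.   0.6] Ftool [ -0.7 -11.   -1.1] gap 22.7 ff 40.0 q [ 0.09  0.24  1.99 -0.15  0.39  1.81]
```

```bash
python3 -m creep '0 -.025 0 0 0 0;0 0 0 0 0 0'; python3 g.py; python3 -m creep '0 0 -.025 0 0 0;0 0 -.025 0 0 0;0 0 0 0 0 0'; python3 g.py; python3 -m creep '0 0 -.02 0 0 0;0 0 0 0 0 0'; python3 g.py
```

```text
clock: 12.4
eef_pos: [559.9, 71.1, 92.0]
eef_rot: [-3.141, -0.525, -0.028]
wrist_force: [-1.6, 4.8, 1.7]
finger_gap: 23.0
finger_force: 40.0
t 12.4 pos [559.9  71.1  92. ] rpy [-179.98  -30.06   -1.59] F [-1.6  4.8  1.7] Ftool [-0.6 -4.8 -2.3] gap 23.0 ff 40.0 q [ 0.09  0.24  1.99 -0.15  0.39  1.81]
clock: 12.78
eef_pos: [559.0, 71.1, 93.5]
eef_rot: [-3.141, -0.524, -0.028]
wrist_force: [4.6, 6.1, -4.8]
finger_gap: 22.8
finger_force: 40.0
t 12.78 pos [559.   71.1  93.5] rpy [-179.97  -30.05   -1.6 ] F [ 4.6  6.1 -4.8] Ftool [ 1.4 -6.3  6.3] gap 22.8 ff 40.0 q [ 0.09  0.24  1.99 -0.15  0.4   1.81]
clock: 13.02
eef_pos: [558.6, 71.1, 94.1]
eef_rot: [-3.141, -0.525, -0.028]
wrist_force: [6.2, 6.2, -5.6]
finger_gap: 23.1
finger_force: 40.0
t 13.03 pos [558.6  71.1  94.1] rpy [-179.97  -30.05   -1.6 ] F [ 6.2  6.2 -5.6] Ftool [ 2.4 -6.3  7.9] gap 23.1 ff 40.0 q [ 0.09  0.23  1.99 -0.15  0.4   1.81]
```

```bash
python3 -m creep '0 0 -.025 0 0 0;0 0 -.022 0 0 0;0 0 0 0 0 0'; python3 g.py; python3 -m creep '0 0 0 0 0 0;0 0 0 0 0 0;0 0 0 0 0 0;0 0 0 0 0 0'; python3 g.py
```

```text
clock: 13.4
eef_pos: [557.7, 71.1, 95.6]
eef_rot: [-3.141, -0.524, -0.028]
wrist_force: [9.7, 6.2, -8.9]
finger_gap: 22.9
finger_force: 40.0
t 13.4 pos [557.7  71.1  95.6] rpy [-179.97  -30.04   -1.6 ] F [ 9.7  6.2 -8.9] Ftool [ 3.8 -6.5 12.4] gap 22.9 ff 40.0 q [ 0.09  0.23  1.99 -0.15  0.4   1.81]
clock: 13.9
eef_pos: [557.7, 71.1, 95.6]
eef_rot: [-3.141, -0.524, -0.028]
wrist_force: [8.5, 6.0, -9.2]
finger_gap: 23.2
finger_force: 40.0
t 13.9 pos [557.7  71.1  95.6] rpy [-179.97  -30.04   -1.6 ] F [ 8.5  6.  -9.2] Ftool [ 2.5 -6.2 12.1] gap 23.2 ff 40.0 q [ 0.09  0.23  1.99 -0.15  0.4   1.81]
```

Held: 12 N gives about 4 mm. I'll hold a bit longer, let it go home and release.

```bash
python3 -m creep '0 0 0 0 0 0;0 0 0 0 0 0;0 0 0 0 0 0;0 0 .03 0 0 0;0 0 .03 0 0 0;0 0 .03 0 0 0;0 0 .02 0 0 0;0 0 0 0 0 0'; python3 g.py; python3 -m creep '0 0 0 0 0 0;0 0 0 0 0 0;0 0 0 0 0 0;0 0 0 0 0 0;0 0 0 0 0 0' 0.35; python3 -m creep '0 0 -.3 0 0 0;0 0 -.6 0 0 0;0 0 -.7 0 0 0;0 0 -.7 0 0 0;0 0 -.7 0 0 0;0 0 -.3 0 0 0;0 0 0 0 0 0' ; python3 g.py 430 -260 260 180 0 -13
python3 - <<'E'
from h import *
o=snap("f")
W=cloud(o["top"])
for u0,n in((214,"mid"),(242,"right")):
    P=W[160:200,u0:u0+22].reshape(-1,3);P=P[(P[:,2]>98)&(P[:,2]<150)&(P[:,0]<570)&(P[:,0]>515)];print(n,len(P),np.median(P[P[:,2]>np.percentile(P[:,2],60)],0).round(1),P.max(0).round(1))
c=o["top"];W=cloud(c)
# tag/bar details: heights map in bar frame
for n in("top","scene"):
    W=cloud(o[n]).reshape(-1,3);col=o[n]["color"].reshape(-1,3)
    m=(abs(W[:,0]-490)<50)&(abs(W[:,1]+342)<75)&(W[:,2]>30)&(W[:,2]<190)
    P=W[m]
    for lo,hi in((40,120),(124,138),(139,145),(150,185)):
        q=P[(P[:,2]>lo)&(P[:,2]<hi)]
        if len(q)>8:
            r=cv2.minAreaRect(q[:,:2].astype(np.float32)); print(n,lo,hi,len(q),q.mean(0).round(1),r)
    q=P[(P[:,2]>150)];
    vis=W[(abs(W[:,0]-490)<70)&(abs(W[:,1]+342)<80)&(W[:,2]>5)&(W[:,2]<14)&(col.max(1)<110)]
    if len(vis): print("base",cv2.minAreaRect(vis[:,:2].astype(np.float32)),len(vis))
E
```

```text
clock: 14.9
eef_pos: [559.8, 71.0, 92.1]
eef_rot: [-3.141, -0.524, -0.028]
wrist_force: [1.2, 5.1, -1.3]
finger_gap: 23.0
finger_force: 40.0
t 14.9 pos [559.8  71.   92.1] rpy [-179.97  -30.05   -1.6 ] F [ 1.2  5.1 -1.3] Ftool [ 0.3 -5.1  1.7] gap 23.0 ff 40.0 q [ 0.09  0.24  1.99 -0.15  0.39  1.81]
clock: 15.52
eef_pos: [559.7, 70.8, 92.1]
eef_rot: [-3.141, -0.524, -0.028]
wrist_force: [-0.2, 0.1, 0.2]
finger_gap: 61.0
finger_force: 0.0
clock: 16.4
eef_pos: [493.7, 72.8, 207.0]
eef_rot: [-3.141, -0.526, -0.028]
wrist_force: [-0.1, -0.5, -0.0]
finger_gap: 61.2
finger_force: 0.0
units now-axes [-0.512  8.359 -1.832] target-axes [ 0.319  8.464 -1.324] rot [-0.0168 -0.1668  0.0619]
t 16.4 pos [493.7  72.8 207. ] rpy [-179.97  -30.12   -1.6 ] F [-0.1 -0.5 -0. ] Ftool [-0.1  0.5 -0. ] gap 61.2 ff 0.0 q [ 0.11 -0.09  2.03 -0.11  0.68  1.78]
mid 56 [552.2  74.3 122.1] [566.1  84.5 125.1]
right 60 [542.  -22.5 133.3] [563.6 -11.2 137.2]
top 40 120 86 [ 483.8 -343.9   88. ] ((485.7655944824219, -344.29644775390625), (108.65045928955078, 15.517542839050293), 77.57466888427734)
top 124 138 93 [
[... 497 characters left out ...]
159271240234) 568
scene 40 120 360 [ 485.4 -339.7   87.2] ((486.1797790527344, -344.6248474121094), (111.82566833496094, 28.143123626708984), 70.40352630615234)
scene 124 138 113 [ 486.1 -335.2  131.6] ((487.5503234863281, -344.71185302734375), (104.98197937011719, 24.692668914794922), 74.80010223388672)
scene 139 145 16 [ 484.4 -338.4  141.3] ((485.5886535644531, -339.984619140625), (43.10053253173828, 17.121381759643555), 79.89289093017578)
scene 150 185 15 [ 486.8 -339.2  153.8] ((485.9811706542969, -342.6360168457031), (24.698232650756836, 9.287725448608398), 56.24974060058594)
base ((498.5504150390625, -332.39569091796875), (156.18777465820312, 97.05960083007812), 79.26498413085938) 516
```

```bash
python3 -m creep '0 0 -.5 0 0 0;0 0 0 -.0042 -.0417 .0155;0 0 0 -.0042 -.0417 .0155;0 0 0 -.0042 -.0417 .0155;0 0 0 -.0042 -.0417 .0155;0 0 0 0 0 0'; python3 g.py 489.5 -343 225 180 0 -12.7
```

```text
clock: 17.25
eef_pos: [484.5, 72.6, 221.9]
eef_rot: [3.14, 0.004, -0.228]
wrist_force: [-0.8, -0.2, 0.4]
finger_gap: 61.1
finger_force: 0.0
units now-axes [ 2.469 10.093 -0.072] target-axes [ 2.406 10.109 -0.077] rot [ 0.0004  0.0012 -0.002 ]
t 17.25 pos [484.5  72.6 221.9] rpy [179.92   0.22 -13.06] F [-0.8 -0.2  0.4] Ftool [-0.8  0.4 -0.4] gap 61.1 ff 0.0 q [ 0.07  0.15  1.66 -0.    1.33  1.87]
```

```bash
python3 -m creep '.1 .4 -.3 0 0 0;.2 .8 0 0 0 0;.2 .8 0 0 0 0;.2 .8 0 0 0 0;.2 .8 0 0 0 0;.2 .8 0 0 0 0;.2 .8 0 0 0 0;.2 .8 0 0 0 0;.2 .8 0 0 0 0;.2 .8 0 0 0 0;.2 .8 0 0 0 0;.2 .8 0 0 0 0;.15 .6 0 0 0 0;.1 .3 0 0 0 0;0 0 0 0 0 0'; python3 g.py 489.5 -343 145 180 0 -12.7
```

```text
clock: 19.12
eef_pos: [491.7, -344.1, 236.2]
eef_rot: [3.141, 0.001, -0.228]
wrist_force: [0.4, 0.5, 0.4]
finger_gap: 61.2
finger_force: 0.0
units now-axes [-0.058 -0.016  2.279] target-axes [-0.059 -0.014  2.279] rot [ 0.0003  0.0002 -0.0019]
t 19.12 pos [ 491.7 -344.1  236.2] rpy [ 1.7994e+02  3.0000e-02 -1.3050e+01] F [0.4 0.5 0.4] Ftool [ 0.2 -0.6 -0.4] gap 61.2 ff 0.0 q [-0.67  0.39  1.33 -0.    1.42  1.13]
```

Above the tag. I'll look before going down.

```bash
python3 - <<'E'
from h import *
o=snap("g")
a=cv2.resize(o["scene"]["color"][95:195,260:350,::-1],None,fx=4.4,fy=4.4,interpolation=3)
b=cv2.resize(o["top"]["color"][165:235,310:390,::-1],None,fx=4.9,fy=4.9,interpolation=3)
i=np.zeros((450,790,3),np.uint8);i[:a.shape[0],:a.shape[1]]=a;b=b[:,:790-400];i[:b.shape[0],400:400+b.shape[1]]=b;cv2.imwrite("pics/g.png",i)
E
```

View pics/g.png

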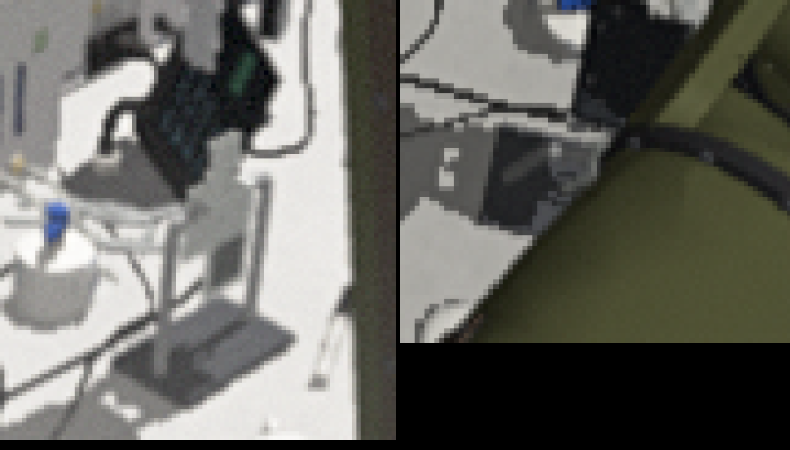

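The scene view shows the tag tab at crop (222,160), undisturbed, with the tool above it. The arm hides the top view. I'll go down slowly, watching the force.

```bash
python3 -m creep '-.05 -.015 .6 0 0 0;0 0 .6 0 0 0;0 0 .4 0 0 0;0 0 .3 0 0 0;0 0 .2 0 0 0;0 0 .12 0 0 0;0 0 .06 0 0 0;0 0 0 0 0 0'; python3 g.py 489.5 -343 145 180 0 -12.7;  python3 -m creep '0 0 0 0 0 0;0 0 0 0 0 0;0 0 0 0 0 0;0 0 0 0 0 0;0 0 0 0 0 0;0 0 0 0 0 0;0 0 0 0 0 0' 1 20; python3 g.py
```

```text
clock: 20.23
eef_pos: [490.1, -342.7, 144.7]
eef_rot: [3.141, 0.001, -0.227]
wrist_force: [-0.3, 0.3, -0.3]
finger_gap: 61.0
finger_force: 0.0
units now-axes [-0.014  0.011 -0.007] target-axes [-0.014  0.011 -0.007] rot [ 0.0002  0.0004 -0.0018]
t 20.23 pos [ 490.1 -342.7  144.7] rpy [ 1.7997e+02  7.0000e-02 -1.3030e+01] F [-0.3  0.3 -0.3] Ftool [-0.4 -0.2  0.3] gap 61.0 ff 0.0 q [-0.67  0.46  1.45 -0.    1.24  1.13]
clock: 21.1
eef_pos: [490.1, -342.7, 144.6]
eef_rot: [3.141, 0.001, -0.227]
wrist_force: [-0.2, 0.0, 2.1]
finger_gap: 23.9
finger_force: 20.0
t 21.1 pos [ 490.1 -342.7  144.6] rpy [ 1.7997e+02  7.0000e-02 -1.3020e+01] F [-0.2  0.   2.1] Ftool [-0.2  0.  -2.1] gap 23.9 ff 20.0 q [-0.67  0.46  1.45 -0.    1.24  1.13]
```

```bash
python3 -m creep '0 0 -.1 0 0 0;0 0 -.3 0 0 0;0 0 -.6 0 0 0;0 0 -.8 0 0 0;0 0 -.8 0 0 0;0 0 -.8 0 0 0;0 0 -.5 0 0 0;0 0 -.2 0 0 0;0 0 0 0 0 0'; python3 g.py 500 22 308 180 0 -1.45
python3 - <<'E'
from h import *
o=pickle.load(open("a.pkl","rb"))
for n in("top","scene"):
    W=cloud(o[n]).reshape(-1,3);m=(W[:,1]<20)&(W[:,1]>-330)&(W[:,0]>520)&(W[:,0]<760)&(W[:,2]>205);P=W[m]
    if len(P):print(n,len(P),P.min(0),P.max(0))
E
```

```text
clock: 22.22
eef_pos: [490.3, -342.6, 308.7]
eef_rot: [3.141, 0.001, -0.227]
wrist_force: [-0.5, -0.7, -1.2]
finger_gap: 23.6
finger_force: 20.0
units now-axes [-1.818 -8.935  0.016] target-axes [ 0.011 -9.118  0.019] rot [ 0.0001  0.0004 -0.0643]
t 22.23 pos [ 490.3 -342.6  308.7] rpy [ 1.7997e+02  6.0000e-02 -1.3030e+01] F [-0.5 -0.7 -1.2] Ftool [-0.3  0.8  1.2] gap 23.6 ff 20.0 q [-0.67  0.36  1.21 -0.    1.58  1.13]
top 145 [ 669.94713976 -262.85659076  205.28391111] [ 709.23655388 -223.54361577  216.87243124]
scene 84 [ 668.07914089 -262.0273251   205.05116431] [ 708.24100277 -222.46299729  212.40443315]
```

```bash
python3 -m creep '0 0 0 0 0 -.032;0 0 0 0 0 -.032;0 -.4 0 0 0 0;0 -.8 0 0 0 0;0 -.8 0 0 0 0;0 -.8 0 0 0 0;0 -.8 0 0 0 0;0 -.8 0 0 0 0;0 -.8 0 0 0 0;0 -.8 0 0 0 0;0 -.8 0 0 0 0;0 -.8 0 0 0 0;0 -.8 0 0 0 0;.3 -.5 0 0 0 0;.7 0 0 0 0 0;.7 0 0 0 0 0;.3 0 0 0 0 0;0 0 0 0 0 0'; python3 g.py 582 22 308 180 0 -1.45
python3 - <<'E'
from h import *
o=snap("k")
a=cv2.resize(o["scene"]["color"][70:210,140:280,::-1],None,fx=4,fy=4,interpolation=3)
cv2.imwrite("pics/k.png",a)
for n in o:
    W=cloud(o[n]).reshape(-1,3);m=(abs(W[:,0]-580)<45)&(abs(W[:,1]-22)<45)&(W[:,2]>205)&(W[:,2]<300)
    P=W[m];print(n,len(P))
    for lo in range(210,300,15):
        q=P[(P[:,2]>=lo)&(P[:,2]<lo+15)]
        if len(q)>5:print(n,lo,len(q),np.percentile(q,10,axis=0).round(1),np.median(q,0).round(1),np.percentile(q,90,axis=0).round(1))
E
```

```text
clock: 24.48
eef_pos: [579.4, 11.5, 307.8]
eef_rot: [3.141, 0.003, -0.027]
wrist_force: [-0.4, -0.2, -0.2]
finger_gap: 24.1
finger_force: 20.0
units now-axes [ 0.058 -0.264 -0.005] target-axes [ 0.059 -0.264 -0.005] rot [ 0.      0.0008 -0.0006]
t 24.48 pos [579.4  11.5 307.8] rpy [ 1.7999e+02  1.5000e-01 -1.5500e+00] F [-0.4 -0.2 -0.2] Ftool [-0.4  0.2  0.3] gap 24.1 ff 20.0 q [-0.04  0.32  1.27 -0.    1.56  1.55]
scene 553
scene 225 73 [566.1  -2.9 226.8] [567.3  14.9 234. ] [568.9  32.4 238.7]
scene 240 106 [566.4  -2.2 242.1] [567.8  18.6 248.6] [589.6  32.  253.5]
scene 255 129 [566.7  -2.7 256.5] [568.3  18.8 261.9] [590.1  32.  268. ]
scene 270 130 [567.1  -0.8 271.6] [568.7  19.6 277.8] [589.9  32.9 283.6]
scene 285 112 [567.1  -3.1 287. ] [568.5  19.7 292.8] [589.3  33.3 298.8]
top 0
```

View pics/k.png

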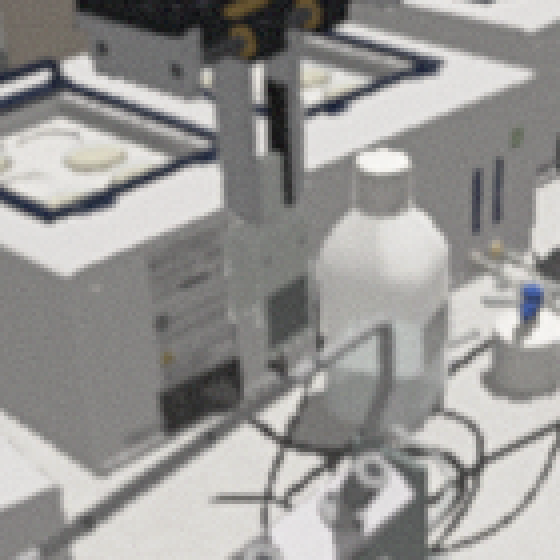

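The scene view shows the tag's two legs at crop x about 240 and 300, straddling above the rail line. The cloud puts the tag middle at x≈579.3, and the rail in the same camera is at 579.6. I'll lower it over the rail.

```bash
python3 -m creep '.01 0 .5 0 0 0;0 0 .5 0 0 0;0 0 .4 0 0 0;0 0 .3 0 0 0;0 0 .2 0 0 0;0 0 0 0 0 0'; python3 g.py;python3 -m creep '0 0 .2 0 0 0;0 0 .2 0 0 0;0 0 .13 0 0 0;0 0 0 0 0 0'; python3 g.py 579.4 -24.6 206.5 180 0 -1.45
python3 - <<'E'
from h import *
o=snap("l")
for n in o:
    W=cloud(o[n]).reshape(-1,3);m=(abs(W[:,0]-580)<45)&(abs(W[:,1]-12)<35)&(W[:,2]>115)&(W[:,2]<240)
    P=W[m];print(n,len(P))
    for lo in range(120,240,15):
        q=P[(P[:,2]>=lo)&(P[:,2]<lo+15)]
        if len(q)>5:print(n,lo,len(q),np.percentile(q,10,axis=0).round(1),np.median(q,0).round(1),np.percentile(q,90,axis=0).round(1))
E
```

```text
clock: 25.32
eef_pos: [579.8, 11.1, 232.2]
eef_rot: [3.141, 0.002, -0.026]
wrist_force: [-0.5, -0.5, -0.3]
finger_gap: 23.9
finger_force: 20.0
t 25.32 pos [579.8  11.1 232.2] rpy [ 1.7999e+02  1.1000e-01 -1.5100e+00] F [-0.5 -0.5 -0.3] Ftool [-0.5  0.5  0.3] gap 23.9 ff 20.0 q [-0.04  0.35  1.39 -0.    1.4   1.55]
clock: 25.82
eef_pos: [579.7, 11.2, 210.7]
eef_rot: [3.141, 0.002, -0.026]
wrist_force: [-0.0, -0.5, 0.5]
finger_gap: 23.8
finger_force: 20.0
units now-axes [0.015 0.894 0.105] target-axes [0.014 0.894 0.105] rot [ 0.      0.0007 -0.0003]
t 25.82 pos [579.7  11.2 210.7] rpy [ 1.7999e+02  1.3000e-01 -1.5100e+00] F [-0.  -0.5  0.5] Ftool [-0.   0.5 -0.5] gap 23.8 ff 20.0 q [-0.04  0.36  1.42 -0.    1.36  1.55]
scene 772
scene 120 60 [536.7 -19.3 126.2] [549.7 -10.3 129.5] [568.6  26.1 133.7]
scene 135 72 [566.6  -4.2 137.1] [567.7  15.6 143.2] [570.8  32.4 149.2]
scene 150 103 [566.2  -1.  151.5] [568.2  19.8 157.1] [590.   31.9 162.9]
scene 165 84 [566.8  -1.3 166.8] [568.3  18.9 171. ] [589.5  32.2 177.4]
scene 180 115 [567.2  -3.  182.1] [568.9  25.5 189.4] [583.2  39.  193.8]
scene 195 126 [567.6  -3.  196.9] [571.9  19.  203.3] [587.3  32.4 205.3]
scene 210 82 [569.6  -4.1 211.7] [574.   11.5 219.6] [577.4  35.  223.7]
scene 225 118 [569.1  -3.2 226.8] [574.7  16.3 232.8] [583.5  35.5 238.4]
top 0
```

```bash
python3 -m creep '0 .1 .05 0 0 0;0 .2 0 0 0 0;0 .25 0 0 0 0;0 .2 0 0 0 0;0 .1 0 0 0 0;0 .04 0 0 0 0;0 0 0 0 0 0'; python3 g.py 578.9 -24.6 204.6 180 0 -1.45
python3 -m creep '0 0 .03 0 0 0;0 0 .03 0 0 0;0 0 0 0 0 0';python3 g.py 578.9 -24.6 204.6 180 0 -1.45
python3 - <<'E'
from h import *
o=snap("m")
a=cv2.resize(o["scene"]["color"][100:220,160:280,::-1],None,fx=4.5,fy=4.5,interpolation=3)
cv2.imwrite("pics/m.png",a)
W=cloud(o["scene"]).reshape(-1,3);m=(abs(W[:,0]-568)<5)&(abs(W[:,1]+24)<35)&(W[:,2]>138)&(W[:,2]<175);P=W[m]
print(np.percentile(P[:,1],[0,2,50,98,100]).round(1))
E
```

```text
clock: 26.8
eef_pos: [579.0, -24.4, 209.2]
eef_rot: [3.141, 0.002, -0.026]
wrist_force: [0.2, 0.4, -0.1]
finger_gap: 23.6
finger_force: 20.0
units now-axes [-0.001  0.005  0.115] target-axes [-0.001  0.005  0.115] rot [ 0.      0.0005 -0.0003]
t 26.8 pos [579.  -24.4 209.2] rpy [ 1.7999e+02  9.0000e-02 -1.5000e+00] F [ 0.2  0.4 -0.1] Ftool [ 0.2 -0.4  0.1] gap 23.6 ff 20.0 q [-0.11  0.36  1.43 -0.    1.35  1.49]
clock: 27.18
eef_pos: [578.9, -24.3, 206.6]
eef_rot: [3.141, 0.002, -0.026]
wrist_force: [-0.1, -0.5, -0.6]
finger_gap: 23.6
finger_force: 20.0
units now-axes [-0.     0.007  0.051] target-axes [-0.     0.007  0.051] rot [ 0.      0.0005 -0.0002]
t 27.18 pos [578.9 -24.3 206.6] rpy [ 1.7999e+02  1.0000e-01 -1.4900e+00] F [-0.1 -0.5 -0.6] Ftool [-0.   0.5  0.6] gap 23.6 ff 20.0 q [-0.11  0.37  1.43 -0.    1.35  1.49]
[-47.4 -44.6 -21.7  -1.8   0. ]
```

View pics/m.png

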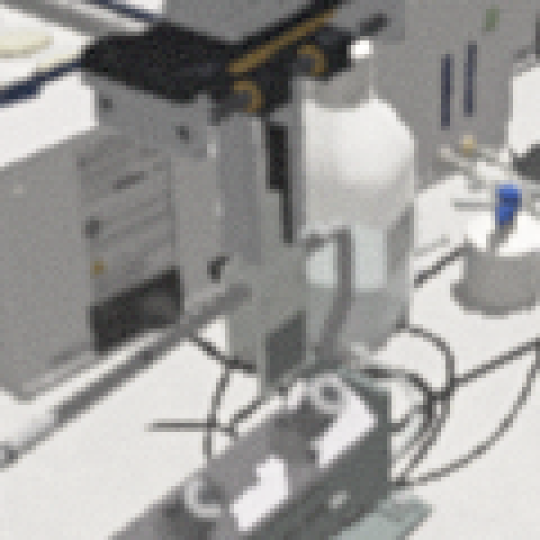

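The tag hangs over the rail at the −y port's mark (crop 265,310), above the plug left standing out. I'll set it down and release.

```bash
python3 -m creep '0 .004 .03 0 0 0;0 0 .015 0 0 0;0 0 0 0 0 0';python3 g.py 578.9 -24.6 204.6 180 0 -1.45; python3 -m creep '0 0 .015 0 0 0;0 0 0 0 0 0';python3 g.py
```

```text
clock: 27.65
eef_pos: [578.9, -24.6, 204.9]
eef_rot: [3.141, 0.002, -0.026]
wrist_force: [0.5, -0.7, -0.4]
finger_gap: 23.5
finger_force: 20.0
units now-axes [-0.001 -0.     0.008] target-axes [-0.001 -0.     0.008] rot [ 0.0001  0.0005 -0.0003]
t 27.65 pos [578.9 -24.6 204.9] rpy [ 1.7999e+02  9.0000e-02 -1.5100e+00] F [ 0.5 -0.7 -0.4] Ftool [0.5 0.7 0.4] gap 23.5 ff 20.0 q [-0.11  0.37  1.43 -0.    1.34  1.49]
clock: 27.9
eef_pos: [579.0, -24.6, 204.6]
eef_rot: [3.141, 0.001, -0.026]
wrist_force: [-1.0, -0.7, 1.9]
finger_gap: 23.8
finger_force: 20.0
t 27.9 pos [579.  -24.6 204.6] rpy [ 1.7999e+02  7.0000e-02 -1.5100e+00] F [-1.  -0.7  1.9] Ftool [-1.   0.8 -1.9] gap 23.8 ff 20.0 q [-0.11  0.37  1.43 -0.    1.34  1.49]
```

Contact with the rail. Release, back up and check.

```bash
python3 -m creep '0 0 0 0 0 0;0 0 0 0 0 0;0 0 0 0 0 0;0 0 0 0 0 0' 0.45; python3 -m creep '0 0 -.2 0 0 0;0 0 -.4 0 0 0;0 0 -.6 0 0 0;0 0 -.8 0 0 0;0 0 -.8 0 0 0;-.7 0 -.5 0 0 0;-.8 0 0 0 0 0;-.8 0 0 0 0 0;-.8 0 0 0 0 0;-.8 0 0 0 0 0;-.4 0 0 0 0 0;0 0 0 0 0 0;0 0 0 0 0 0'; python3 g.py
python3 - <<'E'
from h import *
o=snap("n")
a=cv2.resize(o["scene"]["color"][130:230,170:270,::-1],None,fx=4,fy=4,interpolation=3)
b=cv2.resize(o["top"]["color"][150:200,205:285,::-1],None,fx=4.8,fy=4.8,interpolation=3)
i=np.zeros((400,790,3),np.uint8);i[:,:400]=a;i[:240,402:786]=b;cv2.imwrite("pics/n.png",i)
W=cloud(o["scene"]).reshape(-1,3);m=(abs(W[:,0]-568)<5)&(abs(W[:,1]+24)<35)&(W[:,2]>138)&(W[:,2]<175);P=W[m]
print(np.percentile(P[:,1],[0,2,50,98,100]).round(1))
W=cloud(o["top"]).reshape(-1,3);m=(abs(W[:,0]-580)<30)&(abs(W[:,1]+24)<40)&(W[:,2]>196)&(W[:,2]<245);P=W[m];print(cv2.minAreaRect(P[P[:,2]>205][:,:2].astype(np.float32)),P[:,2].max());print(P.min(0),P.max(0))
E
```

```text
clock: 28.4
eef_pos: [578.9, -24.6, 204.4]
eef_rot: [3.141, 0.002, -0.026]
wrist_force: [0.6, -0.4, -0.0]
finger_gap: 51.4
finger_force: 0.0
clock: 30.02
eef_pos: [407.7, -20.1, 337.2]
eef_rot: [3.141, 0.001, -0.026]
wrist_force: [1.4, -1.1, -0.1]
finger_gap: 51.8
finger_force: 0.0
t 30.02 pos [407.7 -20.1 337.2] rpy [ 1.7999e+02  4.0000e-02 -1.5100e+00] F [ 1.4 -1.1 -0.1] Ftool [1.4 1.1 0.1] gap 51.8 ff 0.0 q [-0.14 -0.1   1.66 -0.    1.58  1.46]
[-43.7 -42.8 -20.9  -1.3  -0.9]
((578.925048828125, -23.284181594848633), (9.26467514038086, 23.471370697021484), 0.04322346672415733) 240.58527238598867
[567.42582388 -62.173187   196.2733237 ] [593.33305599  15.58532136 240.58527239]
```

View pics/n.png

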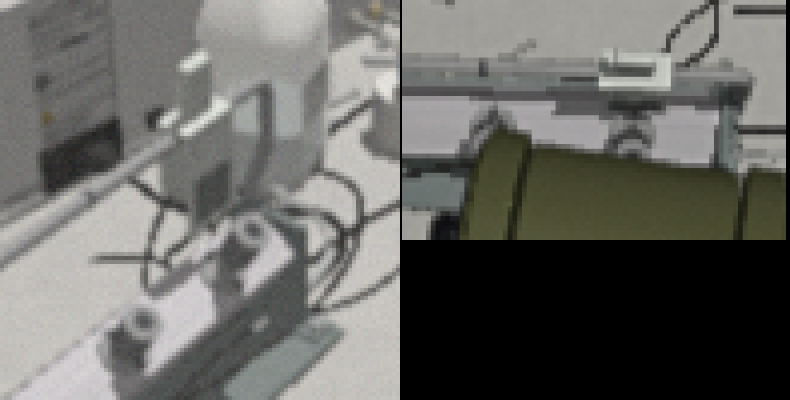

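The tag hangs straight on the rail. Its middle is at top pixel u≈253.5, the same as the mark, and the failed plug stands out below it. The arm is clear.

```bash
python3 -c "
from cell import manip
print(manip.sign_off())"
```

```text
the job is handed in; nothing more can be done
None
```

The job is handed in: the middle-port plug held at about 12 N for over half a second and went home, the −y-port plug slid out and stands at its 14 mm stop, and the tag hangs on the rail at that failed port's mark.

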